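# Screw the film press home on the coated slide

## Robot

A 7-joint arm with a two-finger parallel gripper is mounted at the origin on a cart in front of the work surface, level with it; the furniture and walls round the work are solid. World frame = base frame: x ahead of the robot, y to its left, z up, the work surface at z = 0. Lengths are in m, angles in rad, forces in N, time in s.
With the tool pointing down it reaches from about 0.425 to 0.95 m from the base axis. Payload 4.7 kg.
Tool frame: the origin (TCP) lies on the centre line of the jaws, within the pads' length; the fingertips stand robot.nose_length ahead of it and the grasp point (between the pads) lies 8 mm behind it (robot.nose_length is the distance from the TCP to the fingertips, in m); z points along the fingers, x is the direction in which the jaws open and shut, and the axes are right-handed (so a half turn about z gives the same grasp; the last joint's range is limited). The gripper opens to 85 mm and grips with 20 to 120 N. Pads are 22 mm wide; open, the fingers measure 114 mm over their backs; the gripper's body (76 mm by 85 mm) begins 54 mm behind the grasp point. The pads swing forward as they close: fully open they stand 13 mm farther back than shut.
Start: joints at [-1.145, 0.469, -0.049, 1.532, 0.024, 1.141, -0.082], TCP at [0.296, 0.606, 0.242] pointing down, gripper open.
Joint ranges: [-2.59, 2.59], [-0.33, 1.99], [-1.39, 1.29], [0.1, 2.45], [-1.04, 4.18], [0.21, 1.99], [-2.66, 2.66]. Speed limits (rad/s): [2.57, 2.57, 3.14, 3.14, 3.14, 3.14, 3.14].

## Interface

Orientations are given as [roll, pitch, yaw] about the fixed x, y, z axes, in that order (R = Rz(yaw) Ry(pitch) Rx(roll)).
In Python, from plant import robot gives the robot as it stands. Calls block until the motion is done:
- robot.goto(position, orientation): joint-space move of the TCP to a pose.
- robot.move_straight(position, vel=0.15, attitude=None, contact_N=None): straight line of the TCP; attitude=None keeps the orientation; vel is the mean speed in m/s. With contact_N (N) it stops when the force on the tool has changed by that much, and returns True; else False.
- robot.move_joints(angles): joint-space move.
- robot.grip(opening, strength=None): opening from 0.0 (shut) to 1.0 (fully open); strength is the grip in N (None keeps the last); returns when the fingers have stopped.
- robot.sleep(seconds).
- robot.inverse_kinematics(position, orientation): joint angles nearest the present ones, or None.
- robot.sense(): the state.
- robot.grab_frame(name): name is "scene" or "top" or "wrist"; returns a dict with "image" (400x640x3 uint8, red, green, blue), "range_z" (400x640 float32, m along the optical axis (not along the pixel's ray), 0 where there is no reading), "fx", "fy", "cx", "cy" (pixels), "R" (3x3) and "t" (3): a world point X has camera coordinates R X + t. Camera axes: x right, y down, z forward; pixel columns grow to the right and rows downward; lengths in m; the calibration is good to about 2 mm. The wrist camera is an equidistant fisheye: a pixel r from the principal point sees the ray r / f radians off the axis. A picture is of the moment at which its call begins.
A pose or a line that the arm cannot do raises robot.IKError and nothing moves.
- robot.close_job(): hands the job in, once; it reports no verdict.
The state is a dict: "t": time; "joint_pos": joint angles; "joint_velocities": joint speeds; "effort": joint torques, N m; "tcp_pos": TCP position; "tcp_rot": TCP orientation; "wrist_force": force on the tool from outside, world axes, zero at the start; "torque": the same for the moment, N m; "opening": opening from 0.0 (shut) to 1.0 (fully open).
Only numpy, scipy, OpenCV 4.12 (cv2) and the standard library are available. Lean on these libraries where they do the work, as an engineer would, in place of code of your own. Each camera call takes 0.05 s, during which the arm holds its last target.

## Task

Clamp the coated slide that lies in the tilted film press: turn the press's T-handle clockwise (seen from above the handle), half turn after half turn, until the screw comes fully home against its stop and the platen presses on the slide. Then let go of the handle, and leave the slide in its nest and the beaker, vial and petri dish around the press where they are.

Things in the scene. Friction and masses are not known exactly. Their poses are not given: they have to be found in the camera images.
- press: bench press fixed to the worktop: grey base plate 230 x 130 x 19 mm, sloping bed, bridge, T-handle, lamp on a column behind. Origin on the worktop; x points from its open front (at the robot's left) to the column, z up; base plate x -80 to 150 mm. The screw axis leans 35 degrees from vertical towards the front: upward direction (-0.574, 0, 0.819) in this frame, passing through bed
- bed (a point): middle of the sloping aluminium bed's surface, on the screw axis, at (30, 0, 58) mm in the press frame, axes as the press's. The bridge bar, 26 x 116 mm, has its top 51 mm above the bed along the screw axis; a bush of 13 mm radius stands to 57 mm
- lamp (a point): middle of the front lower edge of the white lamp head, at (-18, 0, 341) mm in the press frame, axes as the press's. The head is 125 mm deep (to x 108), 50 wide, 28 high and overhangs the handle, so a vertical gripper does not fit: come in from the front along the leaning screw axis. Column 18 mm thick at x 125
- handle (a joint): turning angle of the T-handle, rad: 0 fully raised, grows as it is turned clockwise seen from above the handle (looking down the screw axis), hard stop at 8.6 = fully home. It starts between 0 and 1.5. The screw sinks 8 mm per turn along its axis; the platen meets the slide at about 6.2 and from there a spring presses it on. Stiff: about 0.4 N m of friction, stays where it is left.
- hub (a point): centre of the T-handle, on the screw axis, midway between the balls; sinks with the screw, 96 mm above the bed along the axis at joint 0 and 85 mm at the stop. z = up along the screw axis, x = along the bar towards ball a; hub sleeve 22 mm diameter, 16 mm below to 8 mm above the bar's centre line.
- ball_a (a point): centre of one end ball of the T-handle, a black ball of 16 mm diameter, 50 mm from the screw axis on the end of a steel bar of 10 mm diameter; axes as those of hub
- ball_b (a point): centre of the opposite end ball, alike, 50 mm to the other side
- film_slide: white slide holder with dark film, 28 x 52 x 9 mm, loose in its nest on the sloping bed under the platen; origin in the middle of its underside, z square to its top
- platen_face (a point): centre of the underside of the steel platen, 24 x 44 mm, that presses on the slide; z = up along the screw axis
- beaker: empty glass beaker 43 mm diameter, 56 mm high, upright beside the press; origin in its underside; leave alone
- vial: glass vial with black cap, 28 mm diameter, 56 mm high, upright beside the press; origin in its underside; leave alone
- dish: clear closed petri dish 76 mm diameter, 14 mm high, lying flat beside the press; origin in its underside; leave alone

How it is judged:
By the outcome, as a careful person would: the job done as asked, in the order asked, and still so for the second after the job is handed in, with the robot touching nothing.
It also fails if it takes over 72 s, if anything falls off the work surface, if the arm or the gripper's body presses on something with over 40 N, if the wrist force passes 120 N, or if a joint passes its speed limit or range.

## Working session

There is one attempt and no reset: what is moved stays moved. The work goes in short steps, each a Python script; the robot and the scene stay as the last script left them, time stands still between calls to the robot, and variables do not carry over. Pictures are saved under pics/ and viewed, and the job is handed in when it is done.

```bash
ls; mkdir -p pics; python3 - <<'E'
from plant import robot
import cv2
print(robot.sense(), robot.nose_length)
for n in ("scene","top","wrist"):
    f=robot.grab_frame(n)
    cv2.imwrite(f"pics/{n}0.png",f["image"][:,:,::-1])
    print(n,f["fx"],f["fy"],f["cx"],f["cy"],f["R"],f["t"])
E
```

```text
pics
{'t': 0.0, 'joint_pos': array([-1.14494034,  0.46944032, -0.04861104,  1.5336838 ,  0.02412597,
        1.14098457, -0.08228384]), 'joint_velocities': array([-0.00016275, -0.00079257,  0.00019772, -0.00122701,  0.00013822,
        0.00014499, -0.00095926]), 'effort': array([-2.62120393e-04, -5.10304821e+01, -4.64537821e-02, -2.37715602e+01,
        1.06335137e-02,  7.30911604e-03,  5.79549166e-06]), 'tcp_pos': array([0.29623238, 0.60590697, 0.24126649]), 'tcp_rot': array([3.14150629e+00, 1.92739981e-03, 1.11611304e+00]), 'wrist_force': array([-0.74374223, -0.04167701,  0.15944619]), 'torque': array([-0.00730511, -0.00753817,  0.00959952]), 'opening': 1.0005389068908184} 0.011
scene 448.7484255481088 448.7484255481088 323.76856279153293 194.72386553548003 [[ 0.60660763 -0.79487851 -0.01397629]
 [-0.36747119 -0.26475771 -0.89155386]
 [ 0.70497667  0.54595926 -0.452699  ]] [-0.37643072  0.3484395   0.87164581]
top 368.8983064268002 368.8983064268002 322.1406364352825 191.40899852379917 [[-0.02104732 -0.99953836  0.02191066]
 [-0.98650752  0.01720402 -0.16280949]
 [ 0.16235738 -0.02504173 -0.98641421]] [-0.08478458  0.54678818  0.98960417]
wrist 309.70691628693146 309.70691628693146 324.71129617001134 201.64536005417588 [[ 0.43848236  0.89873906 -0.00115412]
 [ 0.86092964 -0.41966642  0.28754175]
 [ 0.25794066 -0.1270756  -0.95776741]] [-0.67464026 -0.03874836  0.378509  ]
```

View pics/scene0.png

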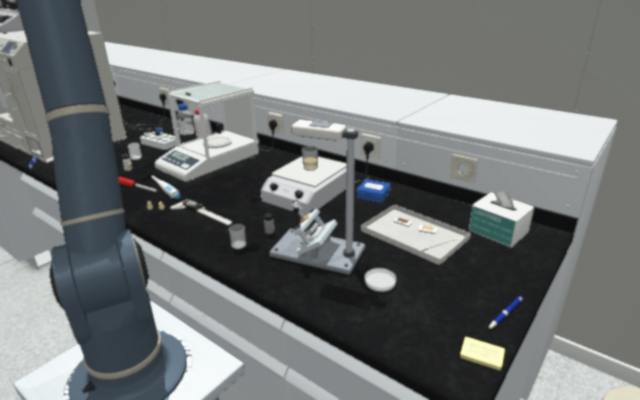

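View pics/top0.png

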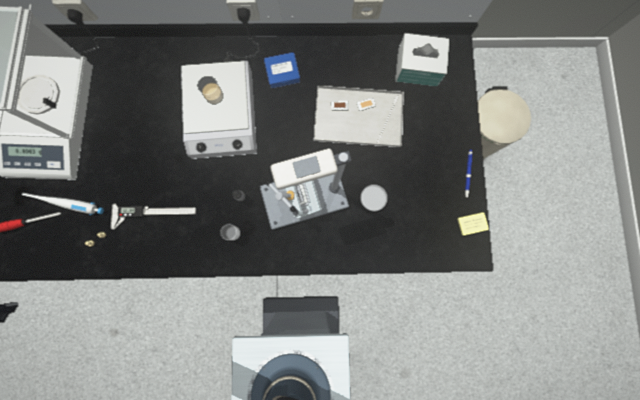

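View pics/wrist0.png

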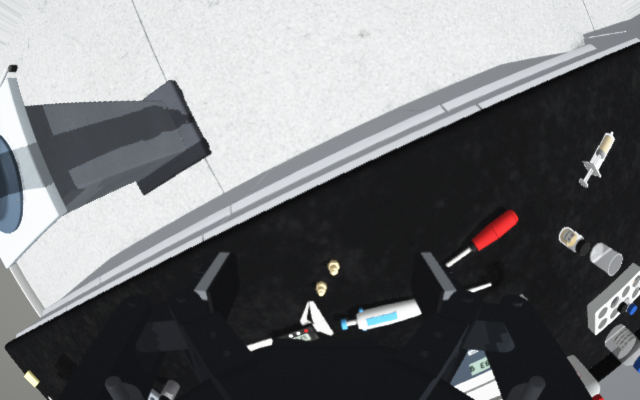

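```bash
python3 - <<'E'
import cv2
a=cv2.imread("pics/top0.png")[140:240,220:400]; cv2.imwrite("pics/topz.png",cv2.resize(a,None,fx=4.4,fy=4.4,interpolation=cv2.INTER_CUBIC))
a=cv2.imread("pics/scene0.png")[110:310,220:420]; cv2.imwrite("pics/scz.png",cv2.resize(a,None,fx=3,fy=3,interpolation=cv2.INTER_CUBIC))
E
```

```text
(no output)
```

View pics/topz.png

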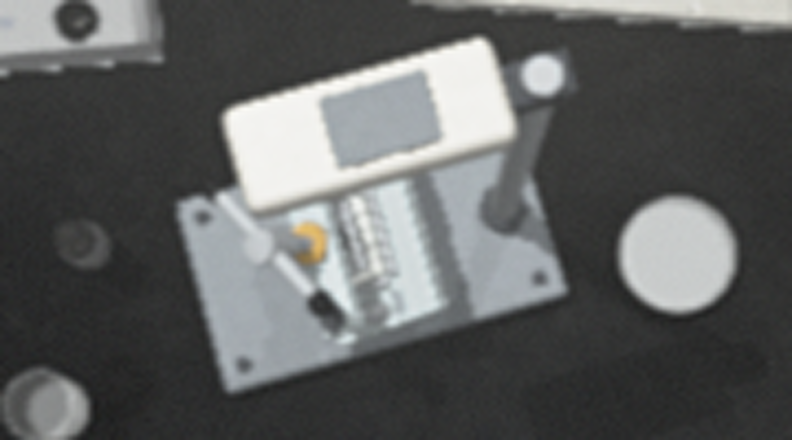

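View pics/scz.png

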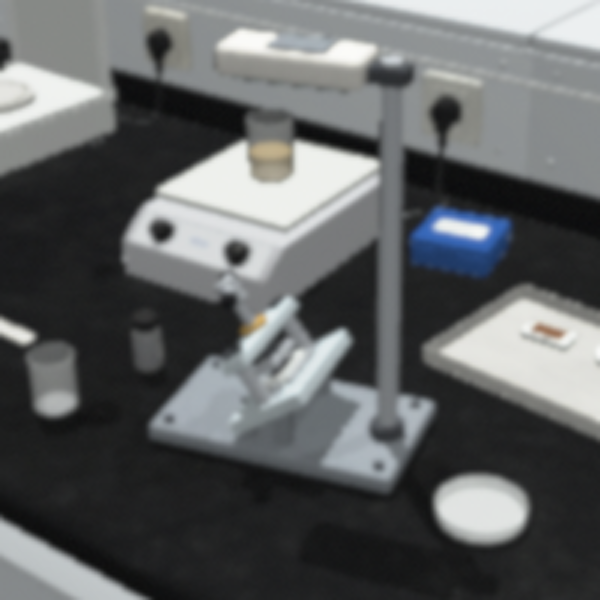

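```bash
cat > h.py <<'E'
import numpy as np
def ray(f,u,v):
    d=np.array([(u-f["cx"])/f["fx"],(v-f["cy"])/f["fy"],1.0])
    R=np.array(f["R"]);t=np.array(f["t"])
    return -R.T@t, R.T@d
def onz(f,u,v,z):
    c,d=ray(f,u,v); return c+d*(z-c[2])/d[2]
def onplane(f,u,v,p,n):
    c,d=ray(f,u,v); return c+d*(n@(p-c))/(n@d)
def proj(f,X):
    x=np.array(f["R"])@X+np.array(f["t"]); return np.array([f["cx"]+f["fx"]*x[0]/x[2],f["cy"]+f["fy"]*x[1]/x[2]])
E
python3 - <<'E'
from plant import robot
from h import *
import cv2
f=robot.grab_frame("top"); s=robot.grab_frame("scene")
P=lambda x,y:(220+(x+.5)/4.4-.5,140+(y+.5)/4.4-.5)
S=lambda x,y:(220+(x+.5)/3-.5,110+(y+.5)/3-.5)
c=[onz(f,*P(*p),.019) for p in [(178,205),(230,390),(567,293)]]
for x in c: print(x)
print("len",np.linalg.norm(c[1]-c[0]),np.linalg.norm(c[2]-c[1]))
sc=[onz(s,*S(*p),.019) for p in [(150,432),(392,487),(435,405)]]
print("scene",sc, np.linalg.norm(sc[1]-sc[0]),np.linalg.norm(sc[2]-sc[1]))
ex=(c[2]-c[1]);print("yaw",np.degrees(np.arctan2(ex[1],ex[0])))
e=sc[1]-sc[0];print("yaw sc",np.degrees(np.arctan2(e[1],e[0])))
for n,p,z in [("vial",(83,243),.056),("beaker",(45,405),.056),("dish",(678,255),.014),("coltop",(543,75),.35)]: print(n,onz(f,*P(*p),z))
# depth check
d=f["range_z"]
for n,p in [("lamp",(370,120)),("hub",(258,247)),("ball",(320,303)),("bar",(232,212)),("plate",(210,290))]:
    u,v=P(*p); z=d[round(v),round(u)]; c0,r=ray(f,u,v); print(n,c0+r*z)
E
```

```text
[0.56773835 0.08224536 0.019     ]
[0.44647217 0.04822594 0.019     ]
[ 0.50517708 -0.17055258  0.019     ]
len 0.12594763382088334 0.22651778197101988
scene [array([0.44140959, 0.04476077, 0.019     ]), array([ 0.5020251, -0.1743295,  0.019    ]), array([ 0.62743405, -0.13622324,  0.019     ])] 0.22732088531189534 0.13107056685628202
yaw -74.97962797784504
yaw sc -74.53487876731599
vial [0.53779579 0.13612238 0.056     ]
beaker [0.43702531 0.1578626  0.056     ]
dish [ 0.52960937 -0.24500905  0.014     ]
coltop [ 0.56481859 -0.13091575  0.35      ]
lamp [ 0.54043952 -0.05240239  0.36974648]
hub [0.52036645 0.01866968 0.13974785]
ball [ 0.48530859 -0.01767429  0.15592909]
bar [0.54285856 0.03472993 0.12987691]
plate [0.51132616 0.06116604 0.01946435]
```

```bash
cat >> h.py <<'E'
from scipy.spatial.transform import Rotation as Ro
def press(O,yaw):
    Rz=Ro.from_euler('z',yaw).as_matrix()
    T=lambda p: np.array([O[0],O[1],0])+Rz@(np.array(p,float)/1000)
    ax=Rz@np.array([-np.sin(np.radians(35)),0,np.cos(np.radians(35))])
    return T,ax,Rz
E
python3 - <<'E'
from plant import robot
from h import *
c=np.array([[.56774,.08225],[.44647,.04823],[.50518,-.17055]]); sc=np.array([[.44141,.04476],[.50203,-.17433],[.62743,-.13622]])
yaw=np.radians(-74.8); ex=np.array([np.cos(yaw),np.sin(yaw)]);ey=np.array([-ex[1],ex[0]])
L=lambda x,y:x*ex+y*ey
for a,o in [(c,[(-.08,.065),(-.08,-.065),(.15,-.065)]),(sc,[(-.08,-.065),(.15,-.065),(.15,.065)])]:
    O=[a[i]-L(*o[i]) for i in range(3)]; print(np.array(O),np.mean(O,0))
O=np.array([.5287,-.0130])
T,ax,Rz=press(O,yaw)
print("ax",ax,"hub0",T([30,0,58])+.096*ax,"lamp",T([-18,0,341]))
f=robot.grab_frame("top");s=robot.grab_frame("scene")
for n,p in [("hub",T([30,0,58])+.094*ax),("lampL",T([-18,25,341])),("lampR",T([-18,-25,341])),("col",T([125,0,19])),("bed",T([30,0,58]))]:
    t=proj(f,p);q=proj(s,p)
    print(n,p,"topz",(t-[220,140])*4.4,"scz",(q-[220,110])*3)
# ball points relative, in plane
for h in (.09,.094):
  for p in [(320,303),(258,247),(228,205)]:
    u,v=220+p[0]/4.4,140+p[1]/4.4
    X=onplane(f,u,v,T([30,0,58])+h*ax,ax); r=X-(T([30,0,58])+h*ax)
    ypr=Rz[:,1]; xpr=np.cross(ypr,ax); print(h,p,"x' y' mm",r@xpr*1e3,r@ypr*1e3)
print("hubline",)
for tilt in [0]:
  for k in range(-6,7):
    psi=np.radians(30*k); z=-ax; xpr=np.cross(Rz[:,1],ax)
    x=np.cos(psi)*xpr+np.sin(psi)*Rz[:,1]; R=np.c_[x,np.cross(z,x),z]
    q=robot.inverse_kinematics((T([30,0,58])+.19*ax).tolist(),Ro.from_matrix(R).as_euler('xyz').tolist())
    print(30*k,None if q is None else np.round(q,2))
E
```

```text
[[ 0.52598906 -0.01199362]
 [ 0.53017121 -0.01192902]
 [ 0.5285777  -0.00875523]] [ 0.52824599 -0.01089262]
[[ 0.52511121 -0.01539902]
 [ 0.5254277  -0.01253523]
 [ 0.52537555 -0.00850982]] [ 0.52530482 -0.01214802]
ax [-0.15038553  0.55351072  0.81915204] hub0 [0.52212866 0.01118653 0.1366386 ] lamp [0.52398059 0.0043703  0.341     ]
hub [0.52242944 0.01007951 0.13500029] topz [271.93009025 242.7616782 ] scz [232.39547282 292.17530164]
lampL [0.54810601 0.01092503 0.341     ] topz [231.155983   118.45079757] scz [241.67213989  60.19390339]
lampR [ 0.49985518 -0.00218443  0.341     ] topz [260.12885075 222.04841923] scz [215.23969646  79.4325951 ]
col [ 0.56147365 -0.13362706  0.019     ] topz [506.36885271 207.15189536] scz [390.90012158 436.43099279]
bed [ 0.53656568 -0.04195049  0.058     ] topz [365.32200846 237.80585346] scz [290.66389739 378.24417558]
0.09 (320, 303) x' y' mm 18.437124286055667 -42.54581000899281
0.09 (258, 247) x' y' mm -13.731512074833718 1.7799604825459527
0.09 (228, 205) x' y' mm -26.88584596327927 32.35278251675852
0.094 (320, 303) x' y' mm 21.37639653957386 -43.18263182296693
0.094 (258, 247) x' y' mm -10.619610874329318 0.9052699880825541
0.094 (228, 205) x' y' mm -23.703353682009414 31.314026812475444
hubline
-180 [-0.6   0.3   0.07  2.    0.64  1.11  0.94]
-150 [-0.51  0.31 -0.03  1.99  0.67  1.13  1.44]
-120 [-0.42  0.31 -0.14  1.99  0.69  1.15  1.94]
-90 [-0.32  0.32 -0.26  1.98  0.72  1.18  2.43]
-60 [-1.44  0.62  1.28  2.04  0.03  0.87 -2.6 ]
-30 [-1.11  0.36  0.72  2.03  0.44  0.98 -2.52]
0 [-1.06  0.35  0.65  2.02  0.47  1.   -2.02]
30 [-1.03  0.34  0.61  2.02  0.49  1.   -1.52]
60 [-0.97  0.33  0.54  2.02  0.51  1.02 -1.02]
90 [-0.92  0.32  0.48  2.02  0.53  1.03 -0.52]
120 [-0.82  0.31  0.34  2.01  0.57  1.06 -0.04]
150 [-0.68  0.3   0.18  2.    0.62  1.09  0.44]
180 [-0.6   0.3   0.07  2.    0.64  1.11  0.94]
```

```bash
cat >> h.py <<'E'
O=np.array([.528,-.0115]); yaw=np.radians(-74.8)
T,ax,Rz=press(O,yaw)
BED=T([30,0,58]); XP=np.cross(Rz[:,1],ax); YP=Rz[:,1]
def rpy(psi_deg):
    p=np.radians(psi_deg); x=np.cos(p)*XP+np.sin(p)*YP; z=-ax
    return Ro.from_matrix(np.c_[x,np.cross(z,x),z]).as_euler('xyz')
def fish(f,X):
    x=np.array(f["R"])@X+np.array(f["t"]); th=np.arctan2(np.hypot(x[0],x[1]),x[2]); p=np.arctan2(x[1],x[0]); r=th*f["fx"]
    return np.array([f["cx"]+r*np.cos(p),f["cy"]+r*np.sin(p)])
def fray(f,u,v):
    a,b=u-f["cx"],v-f["cy"]; r=np.hypot(a,b)/f["fx"]; p=np.arctan2(b,a)
    d=np.array([np.sin(r)*np.cos(p),np.sin(r)*np.sin(p),np.cos(r)]); R=np.array(f["R"])
    return -R.T@np.array(f["t"]),R.T@d
E
python3 - <<'E'
from plant import robot
from h import *
import cv2
w=robot.grab_frame("wrist"); s=robot.sense()
C=-np.array(w["R"]).T@w["t"]; Rt=Ro.from_euler('xyz',s["tcp_rot"]).as_matrix()
print("cam in tool",Rt.T@(C-s["tcp_pos"]))
q=robot.inverse_kinematics((BED+.21*ax).tolist(),rpy(150).tolist()); print(q)
t0=s["t"]
robot.move_joints(q); s=robot.sense(); print(s["t"],s["tcp_pos"],BED+.21*ax,s["wrist_force"])
w=robot.grab_frame("wrist"); cv2.imwrite("pics/w1.png",w["image"][:,:,::-1])
f=robot.grab_frame("scene"); cv2.imwrite("pics/s1.png",f["image"][:,:,::-1])
for h in (.085,.096): print(fish(w,BED+h*ax))
print(fish(w,T([-18,25,341])),fish(w,T([-18,-25,341])))
E
```

```text
cam in tool [ 0.00026576 -0.07226066 -0.13142567]
[-0.70218505  0.2864111   0.17076386  1.98321867  0.60067141  1.13503226
  0.44674511]
2.4333 [0.504486   0.07712833 0.22999736] [0.50428471 0.07578676 0.23002193] [-0.17284042 -0.18939275  0.474187  ]
[322.70993238 196.02668707]
[322.65463469 199.63349622]
[154.70043975 424.14105192] [ 90.15574231 364.32585032]
```

View pics/w1.png

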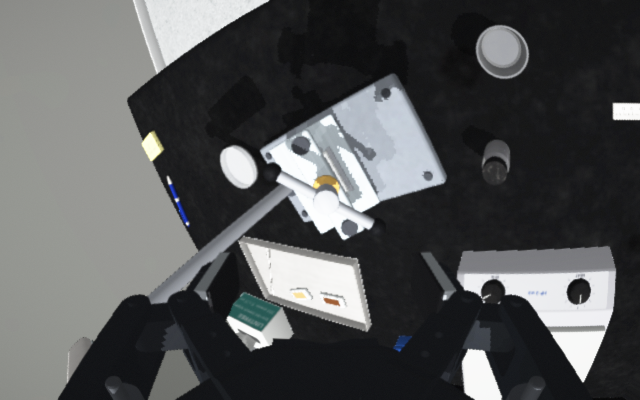

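View pics/s1.png

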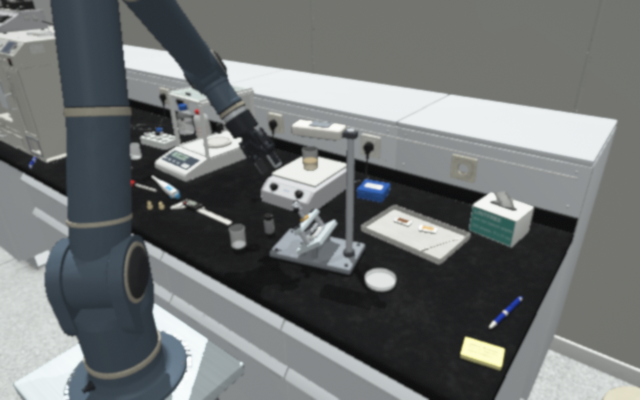

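```bash
python3 - <<'E'
from plant import robot
from h import *
import cv2
w=robot.grab_frame("wrist")
im=w["image"][:,:,::-1]
a=im[130:260,230:410]; cv2.imwrite("pics/w1z.png",cv2.resize(a,None,fx=4.4,fy=4.4,interpolation=cv2.INTER_CUBIC))
E
```

```text
(no output)
```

View pics/w1z.png

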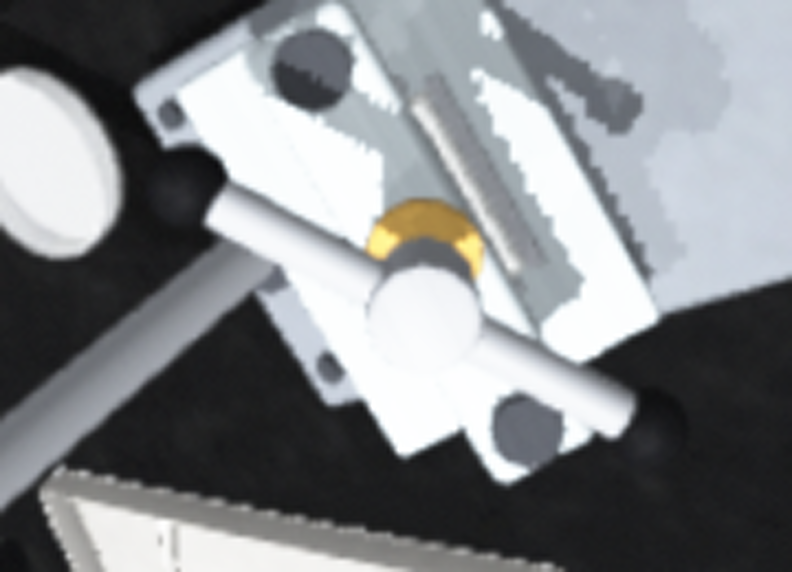

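```bash
python3 - <<'E'
from plant import robot
from h import *
w=robot.grab_frame("wrist")
for h in (.090,.096):
  r=[]
  for p in [(187,185),(650,428)]:
    u,v=230+(p[0]+.5)/4.4-.5,130+(p[1]+.5)/4.4-.5
    c,d=fray(w,u,v); X=c+d*(ax@(BED+h*ax-c))/(ax@d); e=X-(BED+h*ax); r.append(np.array([e@XP,e@YP])*1e3)
  r=np.array(r); D=r[1]-r[0]; print(h,r.round(1),"mid",r.mean(0),"len",np.hypot(*D),"psi",np.degrees(np.arctan2(D[1],D[0])))
u,v=230+424.5/4.4-.5,130+318.5/4.4-.5
for h in (.098,.104):
  c,d=fray(w,u,v); X=c+d*(ax@(BED+h*ax-c))/(ax@d); e=X-(BED+h*ax); print("hubtop",h,e@XP*1e3,e@YP*1e3)
E
```

```text
0.09 [[ 25.6 -41. ]
 [-28.   46.9]] mid [-1.15537123  2.92180053] len 102.93416287367246 psi 121.38506773962676
0.096 [[ 24.2 -41.5]
 [-28.2  44.3]] mid [-2.00726829  1.36600658] len 100.48064963718478 psi 121.38506773962679
hubtop 0.098 -1.3530325083634187 2.176855073793886
hubtop 0.104 -2.2280263429290086 0.5883326168430631
```

```bash
cat >> h.py <<'E'
BED=BED-.002*XP+.001*YP
def st(robot,tag=""):
    s=robot.sense(); F=np.array(s["wrist_force"]); M=np.array(s["torque"]); e=np.array(s["tcp_pos"])-BED
    R=Ro.from_euler('xyz',s["tcp_rot"]).as_matrix(); x=R[:,0]
    print(tag,"t%.2f h%.1f off(%.1f,%.1f) psi%.1f j7 %.2f F(ax %.1f xp %.1f yp %.1f) Max %.2f |M| %.2f open %.3f"%(s["t"],e@ax*1e3,e@XP*1e3,e@YP*1e3,np.degrees(np.arctan2(x@YP,x@XP)),s["joint_pos"][6],F@ax,F@XP,F@YP,M@ax,np.linalg.norm(M),s["opening"]),flush=True)
    return s
E
python3 - <<'E'
from plant import robot
from h import *
import cv2
st(robot)
q=robot.inverse_kinematics((BED+.16*ax).tolist(),rpy(150).tolist()); q=list(q)
q[6]+=np.radians(61.4); print(np.round(q,2))
robot.move_joints(q); st(robot,"rot")
robot.grip(.6,60); st(robot,"open")
w=robot.grab_frame("wrist"); cv2.imwrite("pics/w2.png",w["image"][:,:,::-1])
E
```

```text
t2.63 h210.3 off(1.4,-0.8) psi150.0 j7 0.45 F(ax -0.1 xp 0.1 yp -0.2) Max -0.01 |M| 0.55 open 0.998
[-0.67  0.34  0.19  2.03  0.64  1.02  1.5 ]
rot t3.62 h160.2 off(-0.1,0.2) psi-148.7 j7 1.50 F(ax 1.1 xp -0.6 yp 0.2) Max -0.01 |M| 0.65 open 1.001
open t4.05 h160.1 off(0.0,0.0) psi-148.6 j7 1.50 F(ax 0.3 xp -0.2 yp 0.1) Max 0.01 |M| 0.63 open 0.601
```

View pics/w2.png

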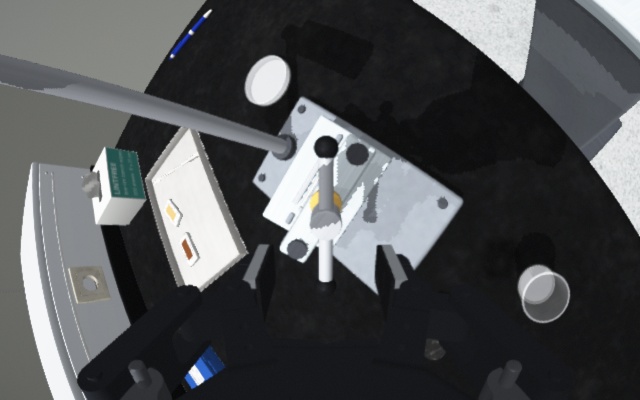

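```bash
python3 - <<'E'
from plant import robot
from h import *
import cv2
hit=robot.move_straight((BED+.0915*ax).tolist(),vel=.06,contact_N=12); s=st(robot,"down %s"%hit)
if not hit:
    robot.grip(0.0,110); st(robot,"grip")
w=robot.grab_frame("wrist"); cv2.imwrite("pics/w3.png",w["image"][:,:,::-1])
E
```

```text
down False t5.39 h91.9 off(-0.1,0.3) psi-148.6 j7 1.46 F(ax 0.0 xp -0.1 yp 0.5) Max -0.01 |M| 0.58 open 0.600
grip t5.79 h92.1 off(-0.4,-0.0) psi-148.6 j7 1.46 F(ax 6.0 xp -1.2 yp -2.4) Max -0.01 |M| 0.92 open 0.222
```

View pics/w3.png

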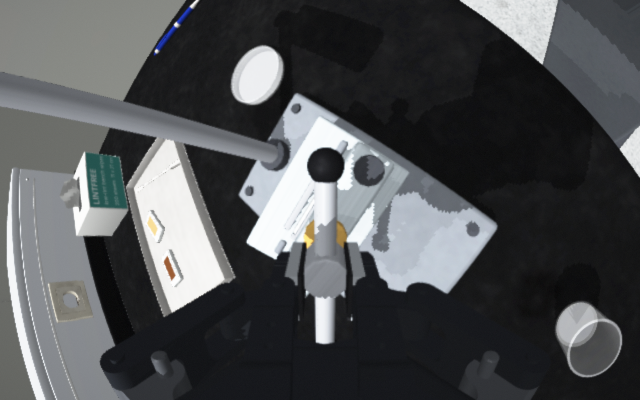

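```bash
cat >> h.py <<'E'
def Q(h,psi):  # h in m (TCP above bed), psi deg; fixed posture, only j7 turns
    d=np.load("ref.npz"); k=np.array([np.interp(h,d["hs"],d["qs"][:,i]) for i in range(7)])
    k[6]+=np.radians(psi-211.4); return k
E
python3 - <<'E'
from plant import robot
from h import *
hs=np.array([.072,.082,.0915,.105,.12,.135])
qs=np.array([robot.inverse_kinematics((BED+h*ax).tolist(),rpy(211.4).tolist()) for h in hs])
np.savez("ref.npz",hs=hs,qs=qs); print(qs.round(3))
for d in (5,10,20,35):
    robot.move_joints(Q(.0915-.008*d/360,211.4-d).tolist()); st(robot,d)
robot.sleep(.2);st(robot)
import cv2
w=robot.grab_frame("wrist"); cv2.imwrite("pics/w4.png",w["image"][:,:,::-1])
E
```

```text
[[-0.598  0.449  0.233  2.095  0.717  0.829  1.448]
 [-0.606  0.435  0.228  2.089  0.706  0.851  1.455]
 [-0.613  0.422  0.223  2.084  0.697  0.872  1.461]
 [-0.623  0.404  0.216  2.075  0.683  0.902  1.469]
 [-0.635  0.385  0.209  2.064  0.669  0.935  1.478]
 [-0.647  0.367  0.203  2.053  0.656  0.968  1.486]]
5 t6.09 h92.1 off(-0.4,0.0) psi-153.6 j7 1.37 F(ax 6.2 xp -0.7 yp -3.3) Max 0.04 |M| 0.94 open 0.220
10 t6.34 h91.9 off(-0.3,0.0) psi-158.6 j7 1.29 F(ax 7.0 xp -0.3 yp -2.8) Max 0.07 |M| 0.90 open 0.217
20 t6.63 h91.7 off(-0.3,0.0) psi-168.6 j7 1.11 F(ax 7.3 xp 0.6 yp -2.7) Max -0.07 |M| 0.85 open 0.225
35 t6.99 h91.4 off(-0.1,0.1) psi176.4 j7 0.85 F(ax 7.9 xp 0.3 yp -2.4) Max -0.03 |M| 0.82 open 0.224
 t7.19 h91.4 off(-0.1,0.1) psi176.4 j7 0.85 F(ax 7.6 xp 0.7 yp -2.4) Max -0.07 |M| 0.85 open 0.217
```

View pics/w4.png

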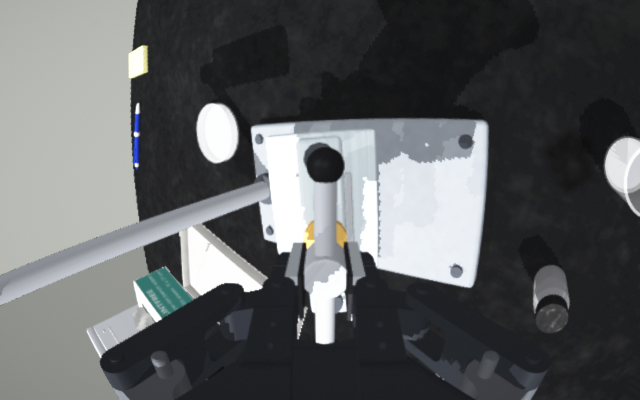

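```bash
python3 - <<'E'
from plant import robot
from h import *
import cv2
for d in (75,115,155,195,228):
    robot.move_joints(Q(.0915-.008*d/360,211.4-d).tolist()); s=st(robot,d)
    if np.linalg.norm(s["wrist_force"])>35: break
w=robot.grab_frame("wrist"); cv2.imwrite("pics/w5.png",w["image"][:,:,::-1])
f=robot.grab_frame("scene"); cv2.imwrite("pics/s5.png",f["image"][:,:,::-1])
E
```

```text
75 t7.95 h90.5 off(0.2,-0.1) psi136.4 j7 0.15 F(ax 8.3 xp 1.6 yp -3.1) Max 0.19 |M| 0.74 open 0.220
115 t8.66 h89.6 off(0.4,-0.4) psi96.4 j7 -0.55 F(ax 9.3 xp 2.6 yp -5.2) Max 0.15 |M| 0.86 open 0.224
155 t9.37 h88.7 off(0.3,-0.8) psi56.4 j7 -1.25 F(ax 10.3 xp 0.9 yp -4.8) Max 0.16 |M| 1.04 open 0.215
195 t10.07 h87.8 off(0.0,-1.0) psi16.5 j7 -1.94 F(ax 10.0 xp 1.2 yp -5.4) Max 0.15 |M| 1.21 open 0.218
228 t10.68 h87.1 off(-0.3,-1.0) psi-16.5 j7 -2.52 F(ax 9.5 xp 0.4 yp -5.4) Max 0.09 |M| 1.23 open 0.220
```

View pics/w5.png

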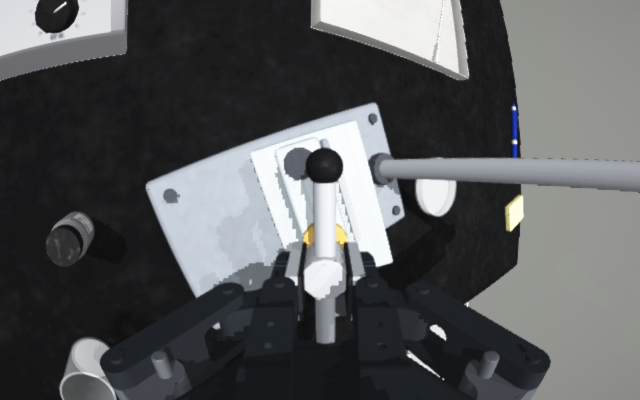

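View pics/s5.png

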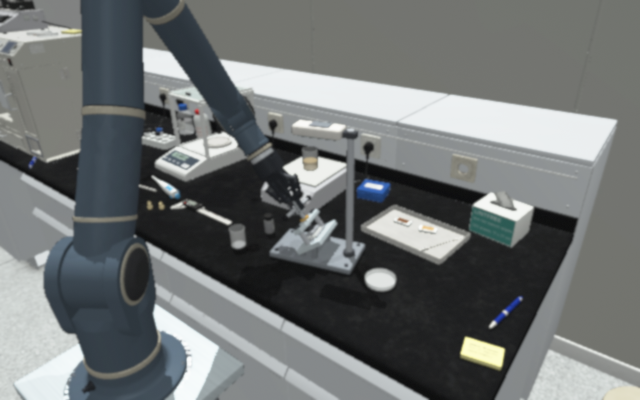

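```bash
cat > regrasp.py <<'E'
from plant import robot
from h import *
import cv2,sys
h,p0,p1,n=float(sys.argv[1]),float(sys.argv[2]),float(sys.argv[3]),sys.argv[4]
robot.grip(.6,60); st(robot,"open")
robot.move_joints(Q((h+.128)/2,p0).tolist());robot.move_joints(Q(.128,p0).tolist()); st(robot,"up")
robot.move_joints(Q(.128,p1).tolist()); st(robot,"turned")
w=robot.grab_frame("wrist"); cv2.imwrite(f"pics/{n}.png",w["image"][:,:,::-1])
E
python3 regrasp.py .0864 -16.6 163.4 w6
```

```text
open t11.20 h86.3 off(0.1,0.2) psi-16.6 j7 -2.52 F(ax -0.4 xp -0.6 yp -0.5) Max 0.02 |M| 0.61 open 0.598
up t11.70 h128.1 off(-0.1,0.6) psi-16.6 j7 -2.50 F(ax -0.4 xp 0.8 yp 0.3) Max 0.05 |M| 0.66 open 0.600
turned t14.35 h127.9 off(0.0,0.0) psi163.4 j7 0.64 F(ax 0.2 xp 0.4 yp -0.3) Max 0.02 |M| 0.56 open 0.600
```

View pics/w6.png

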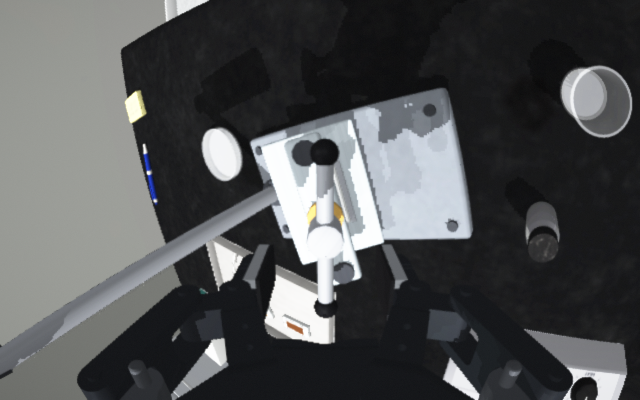

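```bash
python3 - <<'E'
from plant import robot
from h import *
import cv2
robot.move_joints(Q(.105,163.4).tolist()); st(robot)
hit=robot.move_straight((BED+.0864*ax).tolist(),vel=.06,contact_N=12); st(robot,"down %s"%hit)
assert not hit
robot.grip(0,110); st(robot,"grip")
for d in (45,90,120,150,165,177):
    robot.move_joints(Q(.0864-.008*d/360,163.4-d).tolist()); s=st(robot,d)
    if np.linalg.norm(s["wrist_force"])>35: break
w=robot.grab_frame("wrist"); cv2.imwrite("pics/w7.png",w["image"][:,:,::-1])
E
```

```text
t14.65 h104.2 off(0.3,-1.1) psi163.4 j7 0.63 F(ax 1.3 xp -0.6 yp -0.6) Max -0.03 |M| 0.64 open 0.599
down False t15.11 h86.2 off(0.1,-0.1) psi163.4 j7 0.62 F(ax 0.5 xp 0.2 yp 0.6) Max 0.01 |M| 0.58 open 0.599
grip t15.51 h87.0 off(0.0,0.2) psi163.4 j7 0.62 F(ax 6.0 xp 0.9 yp -1.3) Max -0.00 |M| 0.47 open 0.216
45 t16.28 h86.0 off(0.5,-0.1) psi118.4 j7 -0.17 F(ax 7.8 xp 2.3 yp -2.6) Max 0.13 |M| 0.65 open 0.217
90 t17.06 h85.0 off(0.5,-0.7) psi73.4 j7 -0.95 F(ax 9.3 xp 1.9 yp -4.7) Max 0.13 |M| 0.82 open 0.216
120 t17.62 h84.3 off(0.3,-1.0) psi43.4 j7 -1.48 F(ax 10.7 xp 1.9 yp -5.0) Max 0.11 |M| 1.00 open 0.218
150 t18.19 h83.7 off(-0.0,-1.2) psi13.4 j7 -2.00 F(ax 10.4 xp 1.4 yp -5.4) Max 0.08 |M| 1.14 open 0.218
165 t18.55 h83.3 off(-0.2,-1.2) psi-1.6 j7 -2.26 F(ax 9.6 xp 0.1 yp -4.7) Max -0.03 |M| 1.19 open 0.220
177 t18.87 h83.1 off(-0.3,-1.2) psi-13.6 j7 -2.47 F(ax 9.7 xp 0.8 yp -5.2) Max -0.12 |M| 1.24 open 0.219
```

View pics/w7.png

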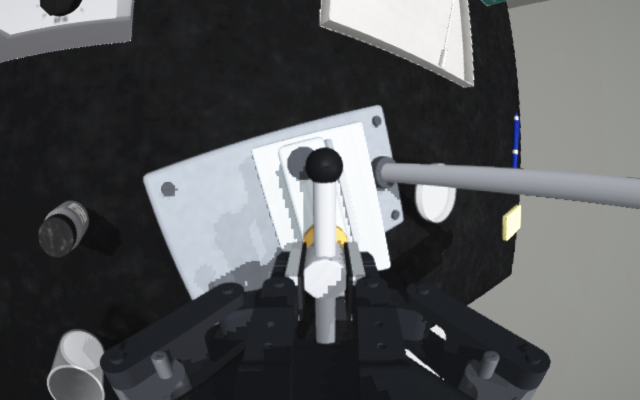

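```bash
python3 regrasp.py .0825 -13.6 166.4 w8
```

```text
open t19.33 h82.4 off(0.0,0.2) psi-13.6 j7 -2.47 F(ax 0.1 xp 0.2 yp 1.0) Max 0.03 |M| 0.59 open 0.594
up t19.83 h128.2 off(-0.1,0.6) psi-13.6 j7 -2.45 F(ax -0.9 xp -0.0 yp 0.2) Max 0.03 |M| 0.61 open 0.598
turned t22.48 h127.9 off(0.0,0.0) psi166.4 j7 0.70 F(ax -0.9 xp 0.5 yp -0.0) Max -0.05 |M| 0.61 open 0.598
```

View pics/w8.png

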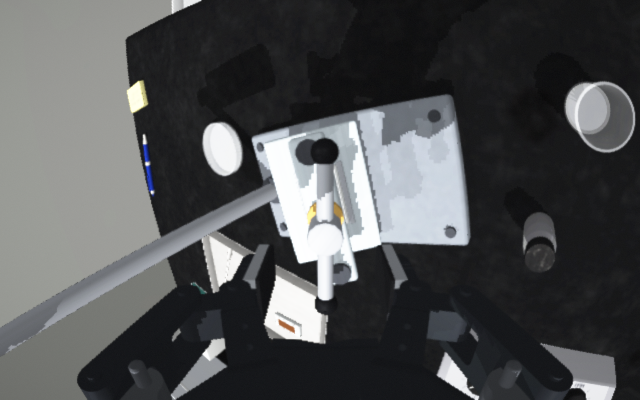

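```bash
python3 - <<'E'
from plant import robot
from h import *
import cv2
robot.move_joints(Q(.105,166.4).tolist())
hit=robot.move_straight((BED+.0825*ax).tolist(),vel=.06,contact_N=12); st(robot,"down %s"%hit)
assert not hit
robot.grip(0,110); st(robot,"grip")
for d in list(range(12,121,9)):
    robot.move_joints(Q(.0825-.008*d/360,166.4-d).tolist()); s=st(robot,"%d e7=%.2f"%(d,s["effort"][6] if 's' in globals() else 0))
    if abs(s["effort"][6])>1.2 or np.linalg.norm(s["wrist_force"])>35: break
print(s["effort"][6])
w=robot.grab_frame("wrist"); cv2.imwrite("pics/w9.png",w["image"][:,:,::-1])
E
```

```text
down False t23.31 h82.3 off(0.0,-0.1) psi166.4 j7 0.67 F(ax 0.2 xp 0.2 yp -0.2) Max 0.01 |M| 0.68 open 0.601
grip t23.71 h83.2 off(0.0,0.3) psi166.4 j7 0.67 F(ax 5.9 xp 0.1 yp -2.2) Max 0.04 |M| 0.49 open 0.216
12 e7=0.00 t24.02 h82.9 off(0.2,0.2) psi154.4 j7 0.46 F(ax 6.0 xp 1.6 yp -1.2) Max -0.07 |M| 0.55 open 0.218
21 e7=0.02 t24.30 h82.7 off(0.2,0.1) psi145.4 j7 0.30 F(ax 6.8 xp 0.4 yp -2.7) Max -0.07 |M| 0.55 open 0.219
30 e7=0.01 t24.57 h82.5 off(0.3,0.1) psi136.4 j7 0.15 F(ax 6.3 xp 1.8 yp -2.7) Max 0.14 |M| 0.51 open 0.219
39 e7=-0.20 t24.85 h82.5 off(1.2,0.6) psi127.7 j7 -0.01 F(ax 8.4 xp 5.3 yp -1.5) Max 1.14 |M| 1.24 open 0.220
-1.2174366787075996
```

View pics/w9.png

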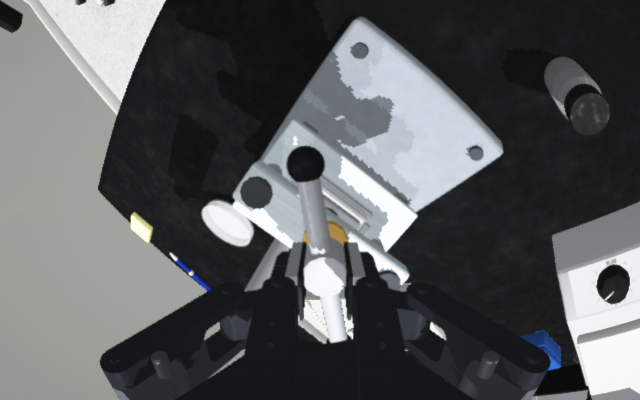

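```bash
python3 - <<'E'
from plant import robot
from h import *
import cv2
robot.move_joints(Q(.0815,125).tolist()); st(robot,"extra")
w=robot.grab_frame("wrist"); cv2.imwrite("pics/w9b.png",w["image"][:,:,::-1])
robot.grip(.6,60); st(robot,"open")
robot.move_joints(Q(.105,125).tolist());robot.move_joints(Q(.135,125).tolist()); st(robot,"up")
robot.move_straight((BED+.21*ax).tolist(),vel=.12)
robot.sleep(.3); st(robot,"back")
w=robot.grab_frame("wrist"); cv2.imwrite("pics/w10.png",w["image"][:,:,::-1])
f=robot.grab_frame("scene"); cv2.imwrite("pics/s10.png",cv2.resize(f["image"][110:310,220:420,::-1],None,fx=3,fy=3,interpolation=cv2.INTER_CUBIC))
a=w["image"][130:260,230:410,::-1]; cv2.imwrite("pics/w10z.png",cv2.resize(a,None,fx=4.4,fy=4.4,interpolation=cv2.INTER_CUBIC))
E
```

```text
extra t25.15 h82.5 off(1.9,1.0) psi125.1 j7 -0.05 F(ax 9.2 xp 7.2 yp -2.5) Max 0.65 |M| 0.88 open 0.220
open t25.62 h81.3 off(-0.2,-0.1) psi125.0 j7 -0.05 F(ax -0.6 xp -0.6 yp 0.2) Max -0.01 |M| 0.65 open 0.600
up t26.12 h135.6 off(-0.3,0.8) psi125.0 j7 -0.02 F(ax -0.5 xp 1.1 yp 0.1) Max 0.00 |M| 0.63 open 0.604
back t27.19 h209.5 off(0.1,-0.3) psi125.0 j7 0.01 F(ax -0.2 xp 1.3 yp 0.8) Max -0.01 |M| 0.67 open 0.597
```

View pics/w9b.png

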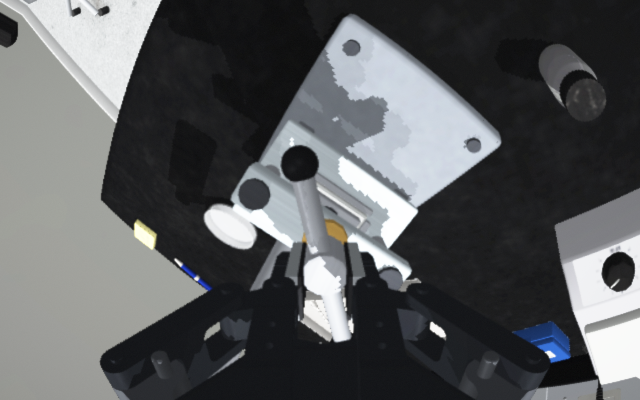

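View pics/w10z.png

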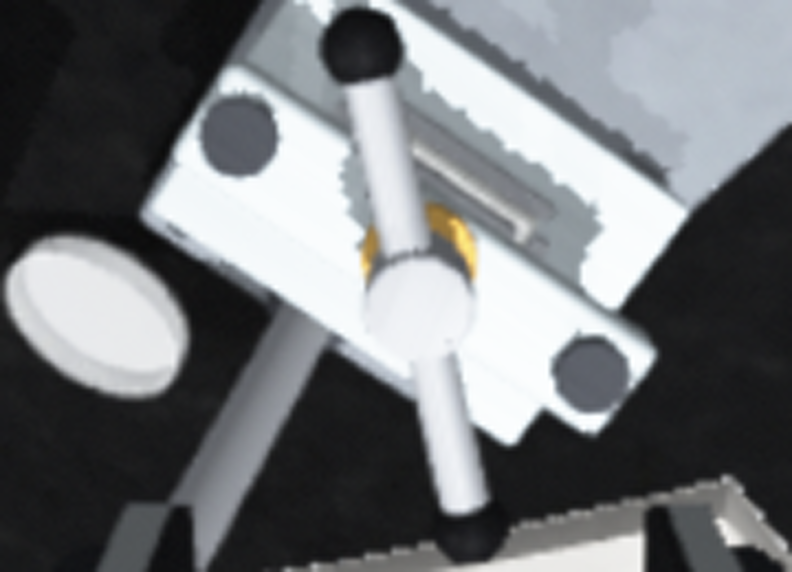

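View pics/s10.png

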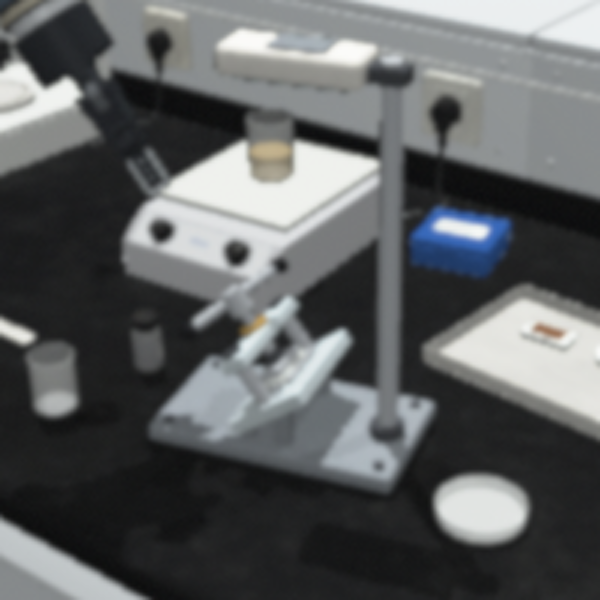

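```bash
python3 - <<'E'
from plant import robot
from h import *
w=robot.grab_frame("wrist")
for h in (.080,.085,.088,.09,.095):
  r=[]
  for p in [(362,45),(470,525)]:
    u,v=230+(p[0]+.5)/4.4-.5,130+(p[1]+.5)/4.4-.5
    c,d=fray(w,u,v); X=c+d*(ax@(BED+h*ax-c))/(ax@d); e=X-(BED+h*ax); r.append(np.array([e@XP,e@YP])*1e3)
  r=np.array(r); D=r[1]-r[0]; print(h,"mid",r.mean(0).round(1),"len",np.hypot(*D).round(1),"psi",np.degrees(np.arctan2(D[1],D[0])).round(1))
E
```

```text
0.08 mid [1.  1.5] len 102.6 psi 47.2
0.085 mid [-0.2  0.7] len 100.6 psi 47.2
0.088 mid [-0.9  0.2] len 99.4 psi 47.2
0.09 mid [-1.3 -0.1] len 98.6 psi 47.2
0.095 mid [-2.5 -0.9] len 96.7 psi 47.2
```

```bash
python3 - <<'E'
from plant import robot
from h import *
import cv2
p=137.2
robot.move_joints(Q(.135,p).tolist()); robot.move_joints(Q(.105,p).tolist())
hit=robot.move_straight((BED+.082*ax).tolist(),vel=.06,contact_N=12); st(robot,"down %s"%hit)
assert not hit
robot.grip(0,115); s=st(robot,"grip")
for d in (2,4,6,8,10):
    robot.move_joints(Q(.082,p-d).tolist()); s=st(robot,d); print(s["effort"][6])
    if abs(s["effort"][6])>1.2: break
w=robot.grab_frame("wrist"); cv2.imwrite("pics/w11.png",w["image"][:,:,::-1])
# unload the twist: back to the angle where the torque began
robot.grip(.6,60); st(robot,"open")
robot.move_joints(Q(.105,p-d).tolist());robot.move_joints(Q(.135,p-d).tolist())
robot.move_straight((BED+.21*ax).tolist(),vel=.12); robot.sleep(.3); st(robot,"back")
w=robot.grab_frame("wrist"); cv2.imwrite("pics/w12.png",w["image"][:,:,::-1])
E
```

```text
down False t28.52 h81.8 off(0.0,-0.1) psi137.2 j7 0.16 F(ax 0.0 xp 0.5 yp -0.2) Max 0.01 |M| 0.58 open 0.598
grip t28.93 h82.7 off(0.2,-0.1) psi137.2 j7 0.16 F(ax 5.3 xp 1.0 yp -1.8) Max 0.06 |M| 0.60 open 0.217
2 t29.18 h82.6 off(0.3,-0.1) psi135.4 j7 0.13 F(ax 5.1 xp 2.3 yp -1.5) Max 0.64 |M| 0.83 open 0.216
-0.6496652774512768
4 t29.43 h82.7 off(0.2,-0.1) psi133.5 j7 0.09 F(ax 6.0 xp 2.0 yp -2.5) Max 1.25 |M| 1.36 open 0.216
-1.2995463609695435
open t29.89 h81.9 off(-0.0,0.0) psi133.2 j7 0.09 F(ax 0.5 xp 0.0 yp -0.3) Max 0.01 |M| 0.54 open 0.602
back t31.47 h209.5 off(0.1,-0.3) psi133.2 j7 0.15 F(ax -0.2 xp 1.0 yp -0.5) Max -0.01 |M| 0.58 open 0.602
```

View pics/w12.png

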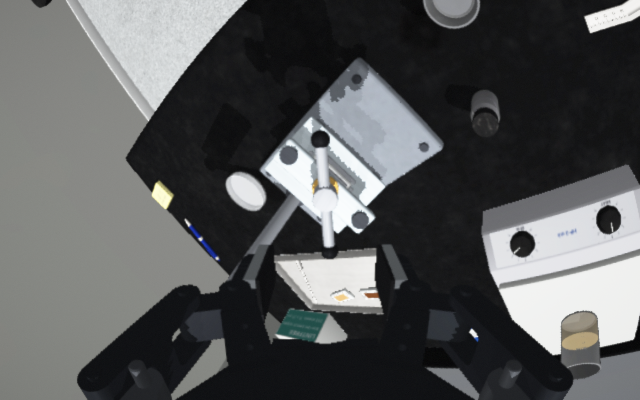

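```bash
python3 - <<'E'
from plant import robot
import cv2
f=robot.grab_frame("top"); cv2.imwrite("pics/t12.png",cv2.resize(f["image"][140:240,220:400,::-1],None,fx=4.4,fy=4.4,interpolation=cv2.INTER_CUBIC))
robot.close_job()
E
```

```text
the job is handed in; nothing more can be done
```

View pics/t12.png

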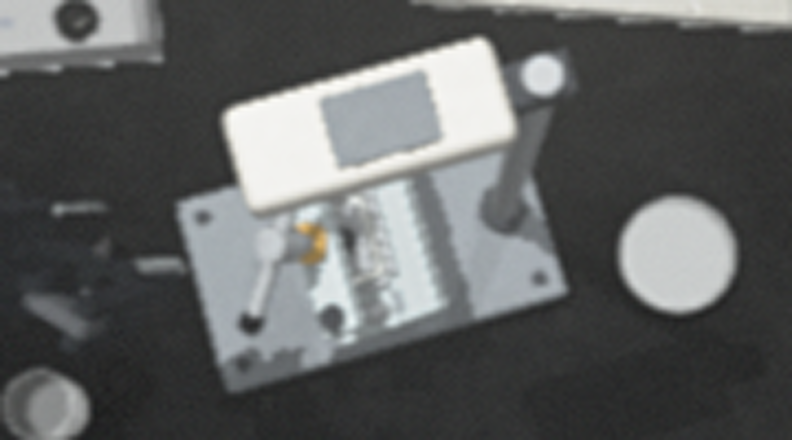

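The press is screwed home against its stop and the handle is released. I handed the job in after about 31.5 s, with the gripper clear of everything.

**How it was done:** I gripped the hub sleeve along the leaning screw axis. I turned the handle clockwise in three strokes, about 434° (7.6 rad) in all, following the screw down as it sank.

**Final checks:**
- **Stop:** The turning torque jumped from about 0.15 to 1.1 N m, and the grip slipped about 10° on the hub while the handle stayed put. I gripped again to check: the torque rose at once with the turn, to 1.25 N m after 4°.
- **Hub height:** With the handle released, the hub measures about 85–86 mm above the bed, against 85 mm expected at the stop.
- **Forces:** At the points where I read it, the wrist force stayed under about 13 N.
- **Surroundings:** The beaker and dish look unmoved in the overhead view. The vial was hidden by the gripper there, but it stands upright in its place in the last wrist and scene views.
- **Slide:** I only saw it partly, under the bridge and platen. I took no measurement of it, so its place in the nest is not confirmed.

No check disagreed.

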